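Close up the standards case: dust flap, then lid

TASK

The whiteness meter's standards case stands open. Push its upright white inner flap down flat over the white reference tiles, then swing the lid shut over it from behind and press it down until the orange front catch snaps home. Only push with the fingertips: leave the things in the case in their pockets and the things around it where they stand.

Things in the scene. Friction and masses are not known exactly. Their poses are not given: they have to be found in the camera images.
- case: dark grey plastic accessory case, fixed to the worktop: 170 mm deep (x), 260 mm wide (y), base 55 mm high, walls 5 mm, black insert whose top is at z = 41 mm. Origin at the centre of its underside; its x axis points from the front (catch side) to the rear (lid hinge), y to its left (flap hinge), z up. It stands turned by -1.2 to +0.6 rad about z
- flap (a joint): angle of the white inner dust flap. 0 = folded down flat over the two white tiles, its upper face at case z = 47.5 mm (ribs 0.6 mm higher); grows as it is raised, 1.57 = upright, stop at 1.6; its free edge then leans to case +y. Friction hinge (0.06 N m): it stays where it is left; about 1 N at the free edge moves it
- flap_hinge (a point): middle of the flap's hinge axis, at case (0, 0.1185, 0.0455); the axis runs along case x, inside the left wall. From it the flap, 150 mm (case x) by 98 mm by 3 mm, reaches towards case -y when flat; its upper (when upright: outer) face is 2 mm off the axis
- flap_edge (a point): middle of the flap's free edge, 98 mm from its hinge axis
- lid (a joint): angle of the dark grey lid, a shallow shell 170x260 mm, 28 mm high, hinged at the rear. 0 = shut, rim to rim, outer face level at case z = 83 mm; grows as it opens, 1.57 = upright, up to 1.95 (leaning to the rear). Stiff friction hinges (0.28 N m): it stays where it is left, 2 to 4 N at its front half swing it. It cannot pass the flap while that stands up
- lid_hinge (a point): middle of the lid's hinge axis, at case (0.089, 0, 0.055); the axis runs along case y, 4 mm behind the rear wall. The plane of the lid's rim passes through it; the outer face is 28 mm from that plane and looks to the rear when the lid is open
- lid_edge (a point): middle of the lid's front outer edge (the top edge while the lid stands open), on the outer face, 174 mm along the lid from the hinge axis
- catch (a joint): angle of the orange sprung catch outside the middle of the front wall (tongue 40 mm wide, 52 mm tall): 0 = home, grows as it bends outward. The closing lid's lip meets its sloped nose at a lid angle of about 0.08; press the lid on (about 10 to 15 N, 130 mm from its hinge axis, midway across) until the catch snaps back over the lip and holds the lid at 0
- white_tile_1: white reference tile in a black frame, 62x62x11 mm, lying loose in the front pocket under the dust flap
- white_tile_2: white reference tile in a black frame, 62x62x11 mm, lying loose in the rear pocket under the dust flap
- cup: round aluminium powder cup, diameter 55 mm, 14 mm tall, lying loose in a round pocket in the middle of the case (front)
- cup_lid: round knurled cup lid, diameter 56 mm, 14 mm tall, lying loose in a round pocket in the middle of the case (rear)
- powder_tamper: steel tamper, 83 mm long, diameter 23 mm, lying loose in the long pocket at the right of the case
- marker: board marker with black barrel and green band, 13x138x13 mm, lying on the worktop to the left; bystander
- vial_black: glass vial with a black cap, diameter 42 mm, 95 mm tall, standing; origin at the centre of its underside; bystander
- vial_white: glass vial with a white cap, diameter 50 mm, 105 mm tall, standing; origin at the centre of its underside; bystander
- powder_jar: white jar with a red screw cap, diameter 72 mm, 102 mm tall, standing; bystander
- timer: white lab timer with blue keys, 62x62x22 mm, flat on the worktop; bystander
- beaker: small empty beaker, diameter 53 mm, 68 mm tall, standing; bystander

How it is judged:
By the outcome, as a careful person would: the job done as asked, in the order asked, and still so for the second after the job is handed in, with the robot touching nothing.
It also fails if it takes over 54 s, if anything falls off the work surface, if the arm or the gripper's body presses on something with over 40 N, if the wrist force passes 120 N, or if a joint passes its speed limit or range.

ROBOT

A 7-joint arm with a two-finger parallel gripper is mounted at the origin on a cart in front of the work surface, level with it; the furniture and walls round the work are solid. World frame = base frame: x ahead of the robot, y to its left, z up, the work surface at z = 0. Lengths are in mm, angles in rad, forces in N, time in s.
With the tool pointing down it reaches from about 425 to 1025 mm from the base axis. Payload 3.6 kg.
Tool frame: the origin (TCP) lies midway between the tips of the shut fingers; the grasp point (between the pads) lies 19 mm behind it; z points along the fingers, y is the line along which they close (so a half turn about z gives the same grasp; the last joint's range is limited). The gripper opens to 85 mm and grips with 20 to 120 N. Pads are 22 mm wide; open, the fingers measure 114 mm over their backs; the gripper's body (76 mm by 85 mm) begins 54 mm behind the grasp point. The pads swing forward as they close: fully open they stand 13 mm farther back than shut.
Start: joints at [-1.3, 0.591, 0.048, 1.609, -0.033, 0.943, -0.034], TCP at [258.649, 677.296, 194.702] pointing down, gripper open.
Joint ranges: [-2.69, 2.69], [-0.47, 2.24], [-1.27, 1.36], [0.19, 2.51], [-1.53, 4.68], [0.08, 2.07], [-3.09, 3.09]. Speed limits (rad/s): [2.57, 2.57, 3.14, 3.14, 3.14, 3.14, 3.14].

INTERFACE

Orientations are given as a rotation vector (axis times angle).
In Python, from workcell import robot gives the robot as it stands. The module is installed in compiled form; this text tells all that it offers.
- The arm moves only by the shell command python3 -m pendant 'ROWS'. ROWS is JSON, a list of rows, each an object with "xyz": the shift along the tool's x, y, z scaled (see below), a list of three; "rot": the turn, a rotation vector about the tool's x, y, z scaled (see below), a list of three; "fingers": the closure, from -1 (fully open) to 1 (shut). A call has 1 to 10 rows; each row is the pose to reach, as a shift and turn from the pose commanded when the call began, along the tool's axes at that moment; what a row does not reach only later rows make up. The controller multiplies each number of a shift by 150 mm and each number of a turn by 30 degrees. A row lasts 1/8 s, in which the tool goes at most 62.5 mm and 10.7 degrees, less where a joint would pass 70% of its speed; a pose out of reach is approached as far as the arm can. A call with a number of a shift or a turn outside -1 to 1 is refused whole. A call with a gripper value outside its range is refused whole. The fingers move at their own pace and stop on an object; the grip force is fixed at half the most. Time passes only in rows, so rows that repeat a pose let the fingers close. It gives the time, the measured TCP pose, the force, the opening and the grip force at its end, in the units of the state.
- robot.observe(): the state, without advancing time (a new reading comes with each control period).
- robot.grab_frame(name): name is "scene" or "side" or "wrist"; returns the picture (480x640x3 uint8, red, green, blue); there is no depth.
- robot.camera_info(name): a dict with "camera_matrix" (3x3 intrinsics, pixels), "world_from_camera" (4x4, takes a point from camera to world coordinates); the wrist camera has in their place "mount" (4x4, takes a point from camera to tool coordinates, whose origin is the TCP and whose axes are the flange's). Camera axes: x right, y up, looking along -z (the intrinsics and any distortion apply to the point x, -y, -z); pixel columns grow to the right and rows downward; lengths in mm; the calibration is good to about 2 mm. A picture is of the moment at which its call begins: read the wrist's pose just before it. camera_info takes no time and is no camera call.
- robot.close_job(): hands the job in; it is judged then, once.
Trained networks look in the newest picture that a camera, given by its name, has taken for a name from the list of things; names that differ only in an ending like _2 or _b are one class to them, and where a whole thing is asked for, a point or a joint stands for the part that bears it (a point fixed in the world has none). Each returns a list of dicts, best first, with "score" (0 to 1); they miss things now and then, are a little off and sometimes report something else, mostly with a low value. They report only what shows in the picture. A call takes as long as a camera call.
- robot.find_in(camera, target): "bbox" ([left, top, right, bottom] in pixels, round what is visible of it).
- robot.pinpoint(camera, target): "centre" ([column, row] in pixels: a listed point, or the origin of a listed thing).
The state is a dict: "time": time; "qpos": joint angles; "qvel": joint speeds; "tau": joint torques, N m; "tool_pos": TCP position; "tcp_rot": TCP orientation; "ft_force": force on the tool from outside, world axes, zero at the start; "moment": the same for the moment, N m; "opening": finger opening in mm; "grip_force": force on a finger pad.
Only numpy, scipy, OpenCV 4.12 (cv2) and the standard library are available. Lean on these libraries where they do the work, as an engineer would, in place of code of your own. Each camera call takes 0.05 s, during which the arm holds its last target. There are 200 camera calls.

## Working session

There is one attempt and no reset: what is moved stays moved. The work goes in short steps, Python scripts to look and compute and a shell command to move; the robot and the scene stay as the last step left them, time stands still between calls to the robot, and variables do not carry over. Pictures are saved under pics/ and viewed, at most 10 in all, crops included, and the job is handed in when it is done.

```bash
mkdir -p pics; cat > h.py <<'E'
import numpy as np, cv2
from workcell import robot
from scipy.spatial.transform import Rotation as R
def ray(cam,px):
    ci=robot.camera_info(cam);K=np.array(ci["camera_matrix"]);T=np.array(ci["world_from_camera"])
    d=np.linalg.inv(K)@[px[0],px[1],1];d=T[:3,:3]@[d[0],-d[1],-d[2]]
    return T[:3,3],d/np.linalg.norm(d)
def onz(cam,px,z):
    o,d=ray(cam,px);return o+d*(z-o[2])/d[2]
def proj(cam,P):
    ci=robot.camera_info(cam);K=np.array(ci["camera_matrix"]);T=np.linalg.inv(np.array(ci["world_from_camera"]))
    p=T[:3,:3]@np.asarray(P,float)+T[:3,3];q=K@[p[0],-p[1],-p[2]];return q[:2]/q[2]
def tri(a,b):
    (o1,d1),(o2,d2)=a,b
    A=np.c_[d1,-d2];s=np.linalg.lstsq(A,o2-o1,rcond=None)[0]
    p,q=o1+d1*s[0],o2+d2*s[1];return (p+q)/2,np.linalg.norm(p-q)
E
python3 - <<'E'
from h import *
for c in("scene","side"):
    im=robot.grab_frame(c);cv2.imwrite(f"pics/{c}0.png",im[:,:,::-1])
    ci=robot.camera_info(c);print(c,{k:np.round(v,2).tolist() if k!='x' else v for k,v in ci.items() if not isinstance(v,str)})
    for n in("case","flap_hinge","flap_edge","lid_hinge","lid_edge","cup","cup_lid","white_tile_1","powder_tamper","catch","vial_black","vial_white","powder_jar","timer","beaker","marker"):
        r=robot.pinpoint(c,n);print(n,[(np.round(x["centre"]).tolist(),round(x["score"],2)) for x in r[:2]])
s=robot.observe();print(s["time"],s["tool_pos"],s["tcp_rot"],s["ft_force"])
E
```

```text
scene {'camera_matrix': [[513.14, 0.0, 318.57], [0.0, 513.14, 239.35], [0.0, 0.0, 1.0]], 'world_from_camera': [[0.91, 0.2, -0.36, -65.19], [-0.41, 0.49, -0.77, -1404.75], [0.02, 0.85, 0.53, 1025.69], [0.0, 0.0, 0.0, 1.0]]}
case [([307.0, 273.0], 0.69), ([306.0, 223.0], 0.29)]
flap_hinge [([309.0, 245.0], 0.88), ([320.0, 256.0], 0.49)]
flap_edge [([307.0, 224.0], 0.96), ([359.0, 217.0], 0.49)]
lid_hinge [([334.0, 263.0], 0.57), ([309.0, 276.0], 0.4)]
lid_edge [([359.0, 219.0], 0.83)]
cup [([297.0, 273.0], 0.58), ([320.0, 273.0], 0.48)]
cup_lid [([321.0, 273.0], 0.71)]
white_tile_1 [([322.0, 257.0], 0.71), ([295.0, 258.0], 0.62)]
powder_tamper [([297.0, 283.0], 0.66), ([334.0, 262.0], 0.39)]Traceback (most recent call last):
  File "<stdin>", line 6, in <module>
ValueError: it knows: beaker, case, cup, cup_lid, flap_edge, flap_hinge, lid_edge, lid_hinge, marker, powder_jar, powder_tamper, timer, vial_black, vial_white, white_tile
```

```bash
python3 - <<'E'
from h import *
for c in("scene","side"):
    im=robot.grab_frame(c);cv2.imwrite(f"pics/{c}0.png",im[:,:,::-1])
    ci=robot.camera_info(c)
    if c=="side": print({k:np.round(v,2).tolist() for k,v in ci.items() if not isinstance(v,str)})
    for n in("case","flap_hinge","flap_edge","lid_hinge","lid_edge","cup","cup_lid","white_tile","powder_tamper","vial_black","vial_white","powder_jar","timer","beaker","marker")[0 if c=="side" else 9:]:
        r=robot.pinpoint(c,n);print(n,[(np.round(x["centre"]).tolist(),round(x["score"],2)) for x in r[:2]])
s=robot.observe();print(s["time"],s["tool_pos"],s["tcp_rot"],s["ft_force"])
a=cv2.imread("pics/scene0.png");cv2.imwrite("pics/scene0c.png",cv2.resize(a[150:350,190:450],(780,600),interpolation=cv2.INTER_CUBIC))
E
```

```text
vial_black [([244.0, 207.0], 0.54), ([322.0, 222.0], 0.38)]
vial_white [([242.0, 219.0], 0.76)]
powder_jar [([325.0, 222.0], 0.17)]
timer [([317.0, 349.0], 0.85)]
beaker [([307.0, 224.0], 0.67), ([257.0, 227.0], 0.64)]
marker [([297.0, 273.0], 0.7), ([258.0, 229.0], 0.42)]
{'camera_matrix': [[558.61, 0.0, 318.92], [0.0, 558.61, 239.11], [0.0, 0.0, 1.0]], 'world_from_camera': [[-0.26, 0.62, -0.74, -741.05], [-0.97, -0.16, 0.2, 313.49], [0.01, 0.77, 0.64, 1208.35], [0.0, 0.0, 0.0, 1.0]]}
case []
flap_hinge []
flap_edge []
lid_hinge [([343.0, 237.0], 0.96)]
lid_edge [([346.0, 189.0], 0.97)]
cup []
cup_lid [([349.0, 258.0], 0.51)]
white_tile [([242.0, 247.0], 0.3)]
powder_tamper [([457.0, 277.0], 0.72), ([369.0, 276.0], 0.65)]
vial_black [([166.0, 318.0], 0.61), ([340.0, 238.0], 0.47)]
vial_white [([201.0, 320.0], 0.6), ([224.0, 307.0], 0.49)]
powder_jar [([483.0, 265.0], 0.84)]
timer [([455.0, 277.0], 0.76)]
beaker [([240.0, 245.0], 0.61), ([347.0, 186.0], 0.55)]
marker [([222.0, 307.0], 0.75)]
1.65 [258.64374908 677.30904533 194.70561199] [5.69848228e-01 3.08946831e+00 1.99804604e-05] [ 0.65512652  0.70064383 -0.0505405 ]
```

View pics/scene0c.png

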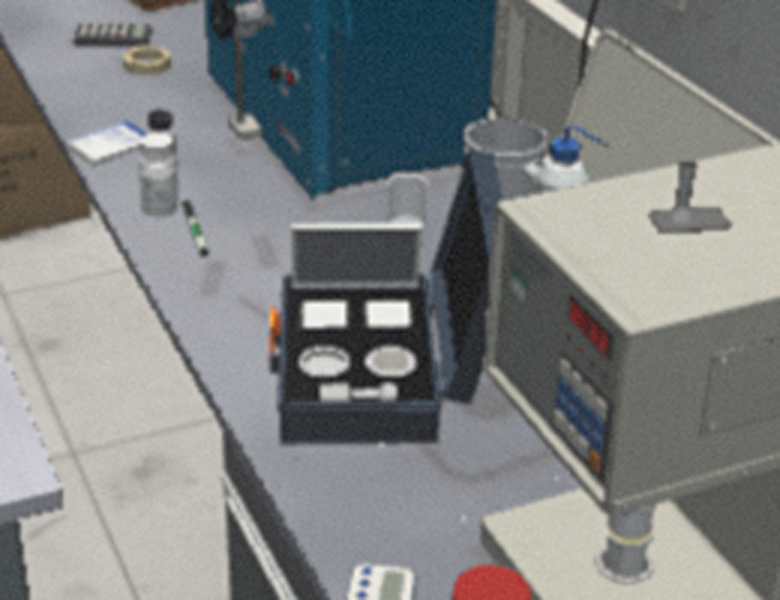

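View pics/side0.png

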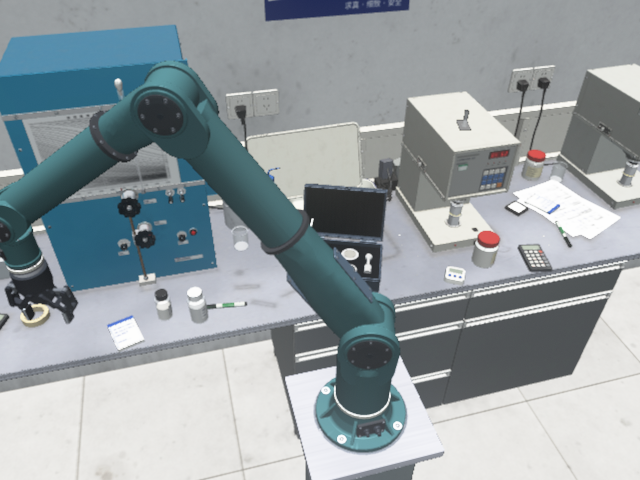

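```bash
cat > fit.py <<'E'
from h import *
from scipy.optimize import least_squares
def lidpt(l,y,h,a): # l along lid, h outward
    return [89-l*np.cos(a)+h*np.sin(a),y,55+l*np.sin(a)+h*np.cos(a)]
def flappt(x,l,h,b):
    return [x,118.5-l*np.cos(b)+h*np.sin(b),45.5+l*np.sin(b)+h*np.cos(b)]
def W(p,c):
    c=np.array(c);s,k=np.sin(p[2]),np.cos(p[2])
    return np.array([p[0]+k*c[0]-s*c[1],p[1]+s*c[0]+k*c[1],c[2]])
E
python3 - <<'E'
from fit import *
obs=[("scene",(309,245),lambda p:flappt(0,0,0,p[4])),("scene",(307,224),lambda p:flappt(0,98,0,p[4])),
("scene",(334,263),lambda p:lidpt(0,0,0,p[3])),("scene",(359,219),lambda p:lidpt(174,0,28,p[3])),
("side",(343,237),lambda p:lidpt(0,0,0,p[3])),("side",(346,189),lambda p:lidpt(174,0,28,p[3])),
("scene",(284,285),lambda p:(-85,-130,55)),("scene",(336,285),lambda p:(85,-130,55)),("scene",(284,297),lambda p:(-85,-130,0)),("scene",(335.7,297),lambda p:(85,-130,0)),
("scene",(287.3,225),lambda p:flappt(-75,98,0,p[4])),("scene",(330,225),lambda p:flappt(75,98,0,p[4]))]
f=lambda p:np.concatenate([proj(c,W(p,g(p)))-np.array(u) for c,u,g in obs])
x0=[*onz("scene",(308,268),40)[:2],-.4,1.6,1.57]
r=least_squares(f,x0,loss="soft_l1",x_scale=[10,10,.1,.1,.1]);print(np.round(x0,2),np.round(r.x,3));print(np.round(f(r.x).reshape(-1,2),1).tolist())
for n,c,z in(("jar","side",51),):pass
for n,px in(("jar",(483,265)),("timer",(455,277)),("vb",(166,318)),("vw",(201,320)),("marker",(222,307)),("beaker",(240,245))):print(n,np.round(onz("side",px,0)))
E
```

```text
[ 4.9667e+02 -1.1077e+02 -4.0000e-01  1.6000e+00  1.5700e+00] [ 5.06406e+02 -9.55770e+01 -3.82000e-01  1.81400e+00  1.34900e+00]
[[-0.8, -0.2], [1.6, 0.7], [1.3, -1.8], [-0.3, 0.2], [-0.5, 2.1], [0.2, -3.3], [-1.2, -0.3], [0.8, -0.6], [-0.9, 1.6], [0.4, 1.1], [-0.6, -0.3], [0.4, -0.4]]
jar [ 414. -552.    0.]
timer [ 385. -439.    0.]
vb [435. 449.   0.]
vw [402. 352.   0.]
marker [439. 287.   0.]
beaker [708. 192.   0.]
```

```bash
cat >> h.py <<'E'
def to(P):
    s=robot.observe();r=R.from_rotvec(s["tcp_rot"])
    return np.round(r.inv().apply(np.asarray(P,float)-s["tool_pos"])/150,3).tolist()
E
python3 - <<'E'
from h import *
for n,px in(("box fl",(70,293)),("box fr",(217,268)),("meter base fl",(432,243)),("metfr",(496,219)),("bucket",(235,228)),("metbasefl",(390,190))):print(n,np.round(onz("side",px,0)))
print({k:np.round(v,3).tolist() for k,v in robot.camera_info("wrist").items() if not isinstance(v,str)})
print(proj("scene",(506,-96,0)))
E
```

```text
box fl [612. 724.   0.]
box fr [613. 280.   0.]
meter base fl [ 558. -437.    0.]
metfr [ 624. -713.    0.]
bucket [803. 195.   0.]
metbasefl [ 889. -410.    0.]
{'camera_matrix': [[400.114, 0.0, 327.971], [0.0, 400.114, 239.107], [0.0, 0.0, 1.0]], 'mount': [[-0.001, 0.952, 0.306, 78.101], [1.0, 0.001, 0.001, 0.452], [0.0, 0.306, -0.952, -178.806], [0.0, 0.0, 0.0, 1.0]]}
[308.70828515 274.71944402]
```

```bash
python3 -m pendant '[{"xyz":[-0.855,-0.911,-0.25],"rot":[0,0,0],"fingers":1},{"xyz":[-0.855,-0.911,-0.25],"rot":[0,0,0],"fingers":1},{"xyz":[-0.855,-0.911,-0.25],"rot":[0,0,0],"fingers":1},{"xyz":[-0.855,-0.911,-0.25],"rot":[0,0,0],"fingers":1}]'
python3 -m pendant '[{"xyz":[-0.855,-0.911,-0.25],"rot":[0,0,0],"fingers":1},{"xyz":[-0.855,-0.911,-0.25],"rot":[0,0,0],"fingers":1},{"xyz":[-0.855,-0.911,-0.25],"rot":[0,0,0],"fingers":1},{"xyz":[-0.855,-0.911,-0.25],"rot":[0,0,0],"fingers":1}]'
python3 -m pendant '[{"xyz":[-0.7,-0.48,-0.1],"rot":[0,0,0],"fingers":1},{"xyz":[-0.7,-0.48,-0.1],"rot":[0,0,0],"fingers":1},{"xyz":[-0.7,-0.48,-0.1],"rot":[0,0,0],"fingers":1}]'
python3 -m pendant '[{"xyz":[-0.7,-0.48,-0.1],"rot":[0,0,0],"fingers":1},{"xyz":[-0.7,-0.48,-0.1],"rot":[0,0,0],"fingers":1},{"xyz":[-0.7,-0.48,-0.1],"rot":[0,0,0],"fingers":1}]'
```

```text
time: 2.15
tool_pos: [333.9, 498.4, 233.5]
tcp_rot: [0.583, 3.084, -0.002]
ft_force: [-0.1, 1.2, 0.7]
opening: 12.1
grip_force: 0.0
time: 2.65
tool_pos: [403.5, 326.3, 270.8]
tcp_rot: [0.582, 3.085, 0.0]
ft_force: [0.1, -0.3, 0.7]
opening: -0.0
grip_force: 0.0
time: 3.02
tool_pos: [476.5, 222.4, 285.4]
tcp_rot: [0.581, 3.084, -0.0]
ft_force: [0.2, 0.5, 0.3]
opening: 0.5
grip_force: 0.0
time: 3.4
tool_pos: [548.5, 117.9, 300.3]
tcp_rot: [0.579, 3.085, -0.001]
ft_force: [-0.3, 0.1, -0.9]
opening: 0.3
grip_force: 0.0
```

Works well. Now the wrist view, plus both scene cameras.

```bash
cat >> h.py <<'E'
_ci=robot.camera_info
def wristT():
    s=robot.observe();T=np.eye(4);T[:3,:3]=R.from_rotvec(s["tcp_rot"]).as_matrix();T[:3,3]=s["tool_pos"]
    ci=_ci("wrist");return np.array(ci["camera_matrix"]),T@np.array(ci["mount"])
def projT(KT,P):
    K,T=KT;T=np.linalg.inv(T);p=T[:3,:3]@np.asarray(P,float)+T[:3,3];q=K@[p[0],-p[1],-p[2]];return q[:2]/q[2]
def rayT(KT,px):
    K,T=KT;d=np.linalg.inv(K)@[px[0],px[1],1];d=T[:3,:3]@[d[0],-d[1],-d[2]];return T[:3,3],d/np.linalg.norm(d)
E
python3 - <<'E'
from fit import *
KT=wristT();np.savez("w1.npz",K=KT[0],T=KT[1])
im=robot.grab_frame("wrist");cv2.imwrite("pics/w1.png",im[:,:,::-1])
for n in("case","flap_hinge","flap_edge","lid_hinge","lid_edge","cup","cup_lid","white_tile","powder_tamper"):
    r=robot.pinpoint("wrist",n);print(n,[(np.round(x["centre"]).tolist(),round(x["score"],2)) for x in r[:2]])
p=[506.4,-95.6,-.382,1.81,1.45]
for n,c in(("case",(0,0,0)),("fh",flappt(0,0,0,p[4])),("fe",flappt(0,98,0,p[4])),("lh",lidpt(0,0,0,p[3])),("le",lidpt(174,0,28,p[3]))):print(n,np.round(projT(KT,W(p,c))))
E
```

```text
case [([157.0, 210.0], 0.68)]
flap_hinge [([244.0, 220.0], 0.84), ([430.0, 25.0], 0.35)]
flap_edge [([196.0, 246.0], 0.76)]
lid_hinge [([142.0, 297.0], 0.68)]
lid_edge [([70.0, 451.0], 0.97)]
cup []
cup_lid [([126.0, 245.0], 0.6)]
white_tile [([207.0, 244.0], 0.64)]
powder_tamper [([53.0, 180.0], 0.61)]
case [154. 209.]
fh [242. 220.]
fe [207. 249.]
lh [143. 295.]
le [ 69. 456.]
```

View pics/w1.png

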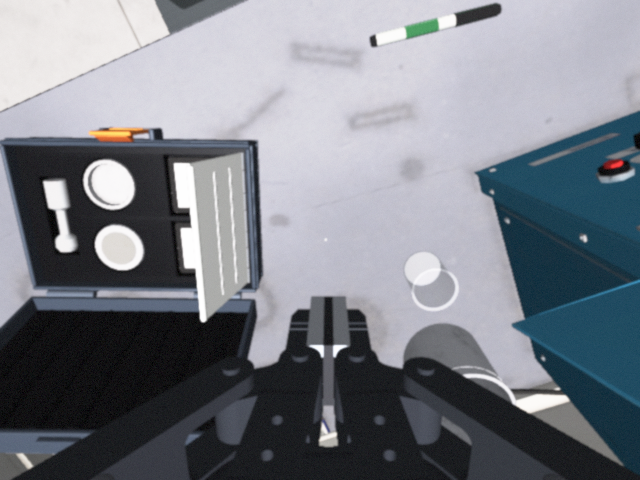

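```bash
python3 - <<'E'
from fit import *
d=np.load("w1.npz");KT=(d["K"],d["T"])
fe=lambda x:(lambda p:flappt(x,98,0,p[4]));cc=lambda *c:(lambda p:c)
obs=[("scene",(309,245),lambda p:flappt(0,0,0,p[4])),("scene",(307,224),fe(0)),
("scene",(359,219),lambda p:lidpt(174,0,28,p[3])),("side",(343,237),lambda p:lidpt(0,0,0,p[3])),("side",(346,189),lambda p:lidpt(174,0,28,p[3])),
("scene",(284,285),cc(-85,-130,55)),("scene",(336,285),cc(85,-130,55)),("scene",(287.3,225),fe(-75)),("scene",(330,225),fe(75)),
("w",(256,141),cc(-85,130,55)),("w",(258,290),cc(85,130,55)),("w",(3,141),cc(-85,-130,55)),("w",(27,291),cc(85,-130,55)),
("w",(191,161),fe(-75)),("w",(203,321),fe(75)),("w",(244,220),lambda p:flappt(0,0,0,p[4])),("w",(70,451),lambda p:lidpt(174,0,28,p[3])),("w",(142,297),lambda p:lidpt(0,0,0,p[3]))]
f=lambda p:np.concatenate([(projT(KT,W(p,g(p))) if c=="w" else proj(c,W(p,g(p))))-np.array(u) for c,u,g in obs])
r=least_squares(f,[506,-96,-.38,1.8,1.5],loss="soft_l1",x_scale=[10,10,.1,.1,.1]);print(np.round(r.x,3));print(np.round(f(r.x).reshape(-1,2),1).tolist())
np.save("p.npy",r.x)
b,_=tri(rayT(KT,(435,290)),ray("side",(240,250)));print("beaker base",np.round(b,0)," case frame",)
print(np.round(rayT(KT,(427,268))[0]+rayT(KT,(427,268))[1]*(-rayT(KT,(427,268))[0][2]/rayT(KT,(427,268))[1][2])))
p=r.x
for c in((-10,165,170),(-10,165,118)):print(c,W(p,c).round(1),to(W(p,c)))
s=robot.observe();print(np.round(s["qpos"],2))
M=R.from_rotvec(s["tcp_rot"]).as_matrix();print(M.round(3), np.cos(p[2]),np.sin(p[2]))
E
```

```text
[ 5.06345e+02 -9.27820e+01 -3.82000e-01  1.78600e+00  1.33100e+00]
[[-1.2, -0.6], [1.2, 0.7], [-2.1, -0.7], [-1.3, 2.3], [-0.7, -2.9], [-1.5, -0.8], [0.4, -1.1], [-0.9, -0.3], [0.0, -0.4], [-6.4, 1.2], [-1.0, 2.1], [-5.8, -1.4], [6.1, -1.0], [-1.6, 1.0], [1.7, 0.3], [0.7, -0.8], [-0.4, 1.5], [3.6, -2.8]]
beaker base [773. 196. -73.]  case frame
[703. 195.  -0.]
(-10, 165, 170) [558.6  64.  170. ] [-0.222, -0.33, 0.864]
(-10, 165, 118) [558.6  64.  118. ] [-0.222, -0.33, 1.211]
[-0.49  0.27  0.24  1.88 -0.08  1.    0.99]
[[-0.935  0.355 -0.   ]
 [ 0.355  0.935  0.   ]
 [ 0.     0.    -1.   ]] 0.9278339240522884 -0.372993578199052
```

```bash
python3 -m pendant '[{"xyz":[-0.22,-0.33,0.5],"rot":[0,0,0],"fingers":1},{"xyz":[-0.22,-0.33,0.86],"rot":[0,0,0],"fingers":1},{"xyz":[-0.22,-0.33,0.86],"rot":[0,0,0],"fingers":1},{"xyz":[-0.22,-0.33,0.86],"rot":[0,0,0],"fingers":1}]'
python3 -m pendant '[{"xyz":[0,0,0.28],"rot":[0,0,0],"fingers":1},{"xyz":[0,0,0.28],"rot":[0,0,0],"fingers":1},{"xyz":[0,0,0.28],"rot":[0,0,0],"fingers":1}]'
python3 -m pendant '[{"xyz":[0,-0.17,0],"rot":[0,0,0],"fingers":1},{"xyz":[0,-0.34,0],"rot":[0,0,0],"fingers":1},{"xyz":[0,-0.43,0.03],"rot":[0,0,0],"fingers":1},{"xyz":[0,-0.51,0.067],"rot":[0,0,0],"fingers":1},{"xyz":[0,-0.58,0.12],"rot":[0,0,0],"fingers":1},{"xyz":[0,-0.64,0.175],"rot":[0,0,0],"fingers":1},{"xyz":[0,-0.73,0.32],"rot":[0,0,0],"fingers":1},{"xyz":[0,-0.76,0.4],"rot":[0,0,0],"fingers":1},{"xyz":[0,-0.78,0.48],"rot":[0,0,0],"fingers":1},{"xyz":[0,-0.78,0.48],"rot":[0,0,0],"fingers":1}]'
python3 - <<'E'
from fit import *
p=np.load("p.npy");print(to(W(p,(-10,47.5,47))))
im=robot.grab_frame("wrist");cv2.imwrite("pics/w2.png",im[:,:,::-1])
E
```

```text
time: 4.4
tool_pos: [557.4, 62.5, 169.1]
tcp_rot: [-0.57, -3.086, 0.003]
ft_force: [0.9, 0.0, -0.8]
opening: 0.0
grip_force: 0.0
time: 4.78
tool_pos: [560.0, 63.6, 130.4]
tcp_rot: [0.568, 3.087, 0.002]
ft_force: [-0.5, 0.1, 0.3]
opening: 0.1
grip_force: 0.0
time: 6.02
tool_pos: [516.5, -46.1, 55.8]
tcp_rot: [-0.569, -3.088, 0.0]
ft_force: [-0.4, 1.4, -0.0]
opening: 0.0
grip_force: 0.0
[0.013, 0.003, 0.059]
```

View pics/w2.png

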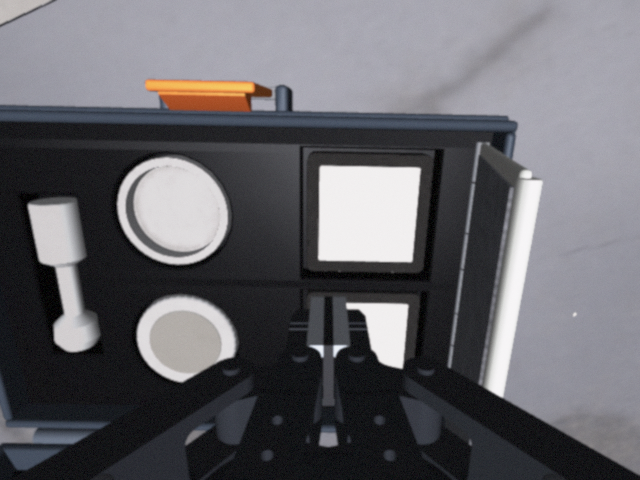

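```bash
python3 - <<'E'
from fit import *
im=robot.grab_frame("scene");cv2.imwrite("pics/s2.png",cv2.resize(im[180:320,230:410,::-1],(771,600),interpolation=cv2.INTER_CUBIC))
for n in("flap_hinge","flap_edge","lid_edge"):
    print(n,[(np.round(x["centre"],1).tolist(),round(x["score"],2)) for x in robot.pinpoint("scene",n)[:2]])
KT=wristT();robot.grab_frame("wrist")
for n in("flap_hinge","flap_edge","white_tile","cup","cup_lid"):
    print(n,[(np.round(x["centre"],1).tolist(),round(x["score"],2)) for x in robot.pinpoint("wrist",n)[:2]])
p=np.load("p.npy")
for n,c in(("corner",(-85,130,55)),("fh-75",flappt(-75,0,0,1.5))):print(n,projT(KT,W(p,c)).round())
for b in(1.2,1.3,1.4,1.5,1.6):print(b,[projT(KT,W(p,flappt(x,98,0,b))).round().tolist() for x in(-75,0)],proj("scene",W(p,flappt(0,98,0,b))).round(1))
E
```

```text
flap_hinge [([308.2, 246.6], 0.6), ([353.2, 375.5], 0.6)]
flap_edge [([303.2, 222.7], 0.67)]
lid_edge [([359.1, 217.6], 0.63)]
flap_hinge [([460.3, 288.0], 0.69)]
flap_edge [([249.4, 254.1], 0.44)]
white_tile [([366.1, 207.6], 0.98), ([358.1, 329.6], 0.65)]
cup [([180.2, 206.8], 0.58)]
cup_lid [([192.8, 327.7], 0.75)]
corner [521. 114.]
fh-75 [483. 136.]
1.2 [[476.0, 157.0], [444.0, 409.0]] [308.3 227.4]
1.3 [[520.0, 159.0], [478.0, 417.0]] [308.2 225.3]
1.4 [[565.0, 161.0], [514.0, 423.0]] [308.2 223.3]
1.5 [[610.0, 162.0], [549.0, 427.0]] [308.1 221.6]
1.6 [[654.0, 163.0], [584.0, 428.0]] [308.1 220.2]
```

View pics/s2.png

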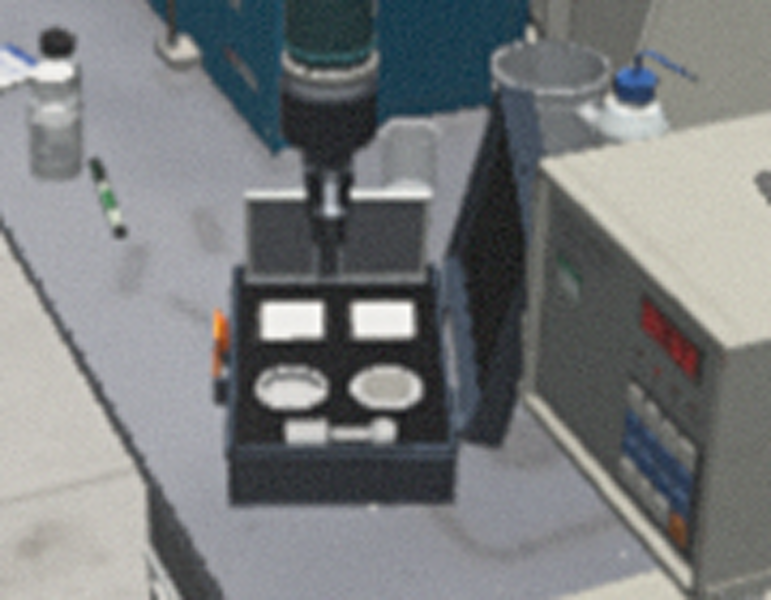

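```bash
python3 - <<'E'
from fit import *
s=robot.observe();P=s["tool_pos"];print(P,proj("scene",P),projT(wristT(),P),s["ft_force"])
p=np.load("p.npy");print(proj("scene",P+[0,0,54]),proj("scene",W(p,(-10,120,110))))
im=robot.grab_frame("side");cv2.imwrite("pics/sd2.png",cv2.resize(im[160:310,240:440,::-1],(800,600),interpolation=cv2.INTER_CUBIC))
E
```

```text
[517.15301566 -46.21543883  56.91084316] [306.1610502  252.71834006] [327.30356359 279.72972587] [0.34669252 1.11114096 0.07993861]
[306.27838242 239.37801438] [305.1426693  228.68368013]
```

View pics/sd2.png

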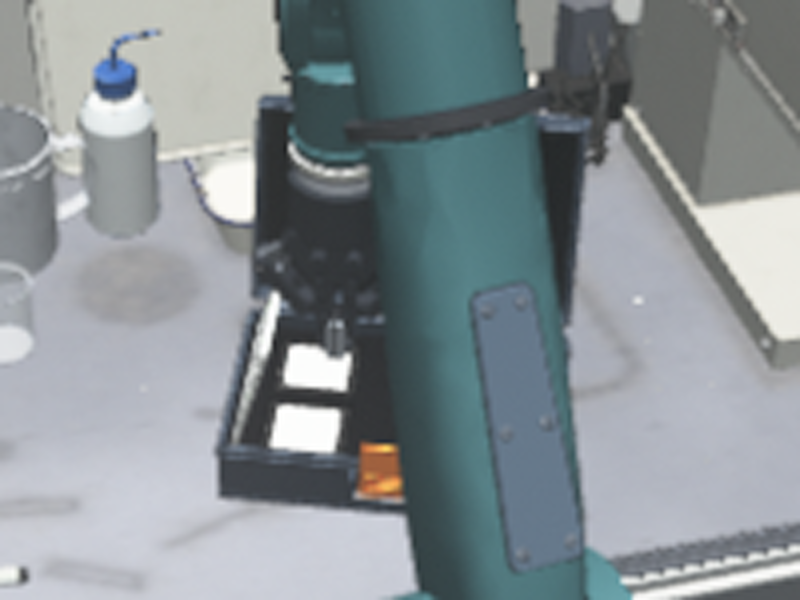

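```bash
python3 - <<'E'
from fit import *
s=robot.observe();P=s["tool_pos"];M=R.from_rotvec(s["tcp_rot"]).as_matrix();KT=wristT()
for q in((0,0,0),(11,0,0),(-11,0,0),(0,0,-20),(11,0,-20),(0,0,-40),(0,14,0),(0,14,-20)):
    w=P+M@np.array(q);print(q,projT(KT,w).round(),proj("scene",w).round(1),proj("side",w).round(1))
a=tri(rayT(KT,(328,297)),ray("side",(323.8,248)));print(a)
im=cv2.imread("pics/w2.png")[200:400,230:430];sc=robot.grab_frame("scene")[200:270,270:340,::-1]
cv2.imwrite("pics/c3.png",np.hstack([cv2.resize(im,(400,400),interpolation=3),cv2.resize(sc,(400,400),interpolation=2)]))
E
```

```text
(0, 0, 0) [327. 280.] [306.2 252.7] [323.8 257. ]
(11, 0, 0) [327. 258.] [303.  252.8] [323.5 259.4]
(-11, 0, 0) [327. 300.] [309.4 252.7] [324.2 254.7]
(0, 0, -20) [327. 298.] [306.2 247.8] [323.9 252.2]
(11, 0, -20) [327. 275.] [303.  247.9] [323.6 254.5]
(0, 0, -40) [327. 321.] [306.2 242.9] [324.  247.3]
(0, 14, 0) [356. 280.] [306.  250.5] [319.4 256.7]
(0, 14, -20) [359. 298.] [306.1 245.6] [319.4 251.8]
(array([503.18975907, -41.09063761, 106.41380833]), np.float64(1.0952351005655887))
```

View pics/c3.png

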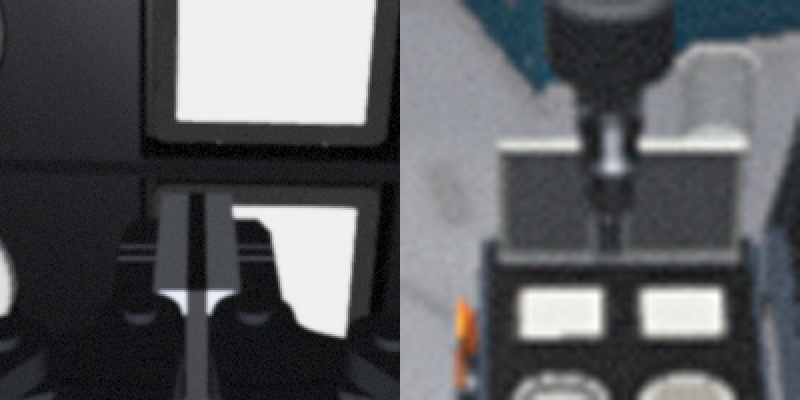

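```bash
python3 -m pendant '[{"xyz":[0,0,-0.3],"rot":[0,0,0],"fingers":1},{"xyz":[0,0,-0.55],"rot":[0,0,0],"fingers":1},{"xyz":[0,0.1,-0.55],"rot":[0,0,0],"fingers":1},{"xyz":[0,0.5,-0.55],"rot":[0,0,0],"fingers":1},{"xyz":[0,0.78,-0.55],"rot":[0,0,0],"fingers":1},{"xyz":[0,0.78,-0.55],"rot":[0,0,0],"fingers":1},{"xyz":[0,0.78,-0.22],"rot":[0,0,0],"fingers":1},{"xyz":[0,0.78,-0.22],"rot":[0,0,0],"fingers":1}]'
python3 -m pendant '[{"xyz":[0,-0.17,0],"rot":[0,0,0],"fingers":1},{"xyz":[0,-0.34,0],"rot":[0,0,0],"fingers":1},{"xyz":[0,-0.43,0.03],"rot":[0,0,0],"fingers":1},{"xyz":[0,-0.51,0.067],"rot":[0,0,0],"fingers":1},{"xyz":[0,-0.51,0.067],"rot":[0,0,0],"fingers":1}]'
python3 - <<'E'
from fit import *
KT=wristT();im=robot.grab_frame("wrist");cv2.imwrite("pics/w4.png",im[:,:,::-1])
E
```

```text
time: 7.68
tool_pos: [554.5, 62.2, 86.3]
tcp_rot: [-0.569, -3.08, 0.006]
ft_force: [-0.3, -0.5, -0.4]
opening: -0.0
grip_force: 0.0
time: 8.3
tool_pos: [530.9, -9.2, 79.4]
tcp_rot: [-0.572, -3.088, 0.001]
ft_force: [1.1, 0.3, 0.3]
opening: 0.3
grip_force: 0.0
```

View pics/w4.png

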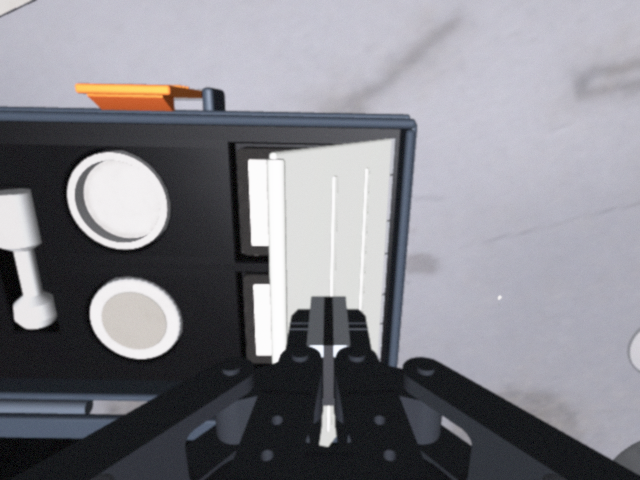

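```bash
python3 -m pendant '[{"xyz":[0,-0.07,0.053],"rot":[0,0,0],"fingers":1},{"xyz":[0,-0.13,0.108],"rot":[0,0,0],"fingers":1},{"xyz":[0,-0.18,0.18],"rot":[0,0,0],"fingers":1},{"xyz":[0,-0.22,0.253],"rot":[0,0,0],"fingers":1},{"xyz":[0,-0.25,0.333],"rot":[0,0,0],"fingers":1},{"xyz":[0,-0.27,0.37],"rot":[0,0,0],"fingers":1},{"xyz":[0,-0.27,0.41],"rot":[0,0,0],"fingers":1},{"xyz":[0,-0.27,0.41],"rot":[0,0,0],"fingers":1}]'
python3 -m pendant '[{"xyz":[0,0,0.03],"rot":[0,0,0],"fingers":1},{"xyz":[0,0,0.03],"rot":[0,0,0],"fingers":1}]'
```

```text
time: 9.35
tool_pos: [516.8, -46.1, 17.7]
tcp_rot: [-0.569, -3.089, -0.0]
ft_force: [-0.6, 0.5, 0.4]
opening: -0.2
grip_force: 0.0
time: 9.6
tool_pos: [517.1, -46.1, 13.6]
tcp_rot: [0.569, 3.089, 0.0]
ft_force: [-0.2, 0.1, 0.5]
opening: 0.1
grip_force: 0.0
```

```bash
python3 -m pendant '[{"xyz":[0,0,0.02],"rot":[0,0,0],"fingers":1},{"xyz":[0,0,0.02],"rot":[0,0,0],"fingers":1}]'
python3 -m pendant '[{"xyz":[0,0,0.02],"rot":[0,0,0],"fingers":1},{"xyz":[0,0,0.02],"rot":[0,0,0],"fingers":1}]'
python3 - <<'E'
from fit import *
KT=wristT();im=robot.grab_frame("wrist");cv2.imwrite("pics/w5.png",im[:,:,::-1]);p=np.load("p.npy")
print(robot.pinpoint("wrist","flap_edge"))
for b in(0,.1,.2,.3):print(b,[projT(KT,W(p,flappt(x,98,2,b))).round().tolist() for x in(-75,0)])
E
```

```text
time: 9.85
tool_pos: [517.3, -46.2, 11.0]
tcp_rot: [0.57, 3.089, 0.0]
ft_force: [-1.6, -0.5, 3.6]
opening: -0.1
grip_force: 1.7
time: 10.1
tool_pos: [517.4, -46.2, 10.4]
tcp_rot: [0.57, 3.089, 0.002]
ft_force: [-5.0, 1.4, 28.2]
opening: 0.2
grip_force: 14.3
[{'centre': [255.8, 329.4], 'score': 0.96}]
0 [[252.0, 141.0], [260.0, 332.0]]
0.1 [[249.0, 143.0], [258.0, 346.0]]
0.2 [[249.0, 146.0], [258.0, 361.0]]
0.3 [[252.0, 149.0], [261.0, 378.0]]
```

View pics/w5.png

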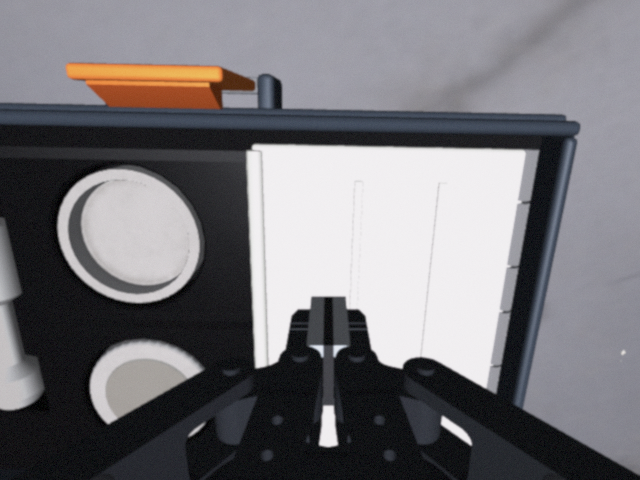

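```bash
python3 -m pendant '[{"xyz":[0,0,-0.3],"rot":[0,0,0],"fingers":1},{"xyz":[0,-0.31,-0.8],"rot":[0,0,0],"fingers":1},{"xyz":[0,-0.31,-0.8],"rot":[0,0,0],"fingers":1},{"xyz":[0,-0.31,-0.8],"rot":[0,0,0],"fingers":1}]'
python3 -m pendant '[{"xyz":[0,0,-0.4],"rot":[0,0,0],"fingers":1},{"xyz":[0,0,-0.74],"rot":[0,0,0],"fingers":1},{"xyz":[0,0,-0.74],"rot":[0,0,0],"fingers":1}]'
python3 - <<'E'
from fit import *
p=np.load("p.npy");ww=[]
def pt(c,n):
    robot.grab_frame(c);r=robot.pinpoint(c,n);print(c,n,[(np.round(x["centre"],1).tolist(),round(x["score"],2)) for x in r[:2]]);return r
KT=wristT()
for n in("flap_edge","lid_edge","lid_hinge"):
    for c in("wrist","scene","side"):
        pt(c,n)
for a in(1.7,1.8,1.9):
    w=W(p,lidpt(174,0,28,a));print(a,w.round(),projT(KT,w).round(),proj("scene",w).round(1),proj("side",w).round(1))
w=W(p,flappt(0,98,0,0));print(projT(KT,w).round(),proj("scene",w).round(1),proj("side",w).round(1))
print(robot.observe()["tool_pos"],to(W(p,(195,0,250))),to(W(p,(195,0,163))))
E
```

```text
time: 10.7
tool_pos: [501.3, -91.1, 129.3]
tcp_rot: [0.573, 3.085, 0.0]
ft_force: [0.8, 1.1, -0.7]
opening: -0.1
grip_force: 0.0
time: 11.08
tool_pos: [503.5, -89.0, 241.1]
tcp_rot: [0.566, 3.083, 0.002]
ft_force: [-0.7, -0.5, -0.9]
opening: 0.0
grip_force: 0.0
wrist flap_edge [([344.8, 198.4], 0.85), ([320.4, 292.2], 0.41)]
scene flap_edge [([306.0, 255.1], 0.82), ([316.6, 350.7], 0.61)]
side flap_edge [([331.1, 257.6], 0.71)]
wrist lid_edge []
scene lid_edge [([357.8, 219.7], 0.95)]
side lid_edge [([345.7, 185.5], 0.88)]
wrist lid_hinge []
scene lid_hinge [([333.6, 264.9], 0.57), ([255.8, 227.7], 0.41)]
side lid_hinge [([338.1, 236.5], 0.6)]
1.7 [ 635. -145.  224.] [320. 475.] [352.5 217. ] [345.  187.4]
1.8 [ 651. -151.  218.] [319. 487.] [357.6 218.6] [345.3 186. ]
1.9 [ 666. -157.  211.] [319. 494.] [362.4 220.6] [345.7 185.1]
[346. 200.] [308.4 259.8] [332.5 259. ]
[500.4842898  -89.74666582 238.76319727] [-1.344, -0.028, -0.075] [-1.343, -0.028, 0.505]
```

```bash
python3 -m pendant '[{"xyz":[-0.4,0,-0.1],"rot":[0,0,0],"fingers":1},{"xyz":[-0.7,-0.03,-0.1],"rot":[0,0,0],"fingers":1},{"xyz":[-0.7,-0.03,-0.1],"rot":[0,0,0],"fingers":1}]'
python3 -m pendant '[{"xyz":[-0.4,0,0],"rot":[0,0,0],"fingers":1},{"xyz":[-0.66,0,0],"rot":[0,0,0],"fingers":1},{"xyz":[-0.66,0,0],"rot":[0,0,0],"fingers":1},{"xyz":[-0.66,0,0],"rot":[0,0,0],"fingers":1}]'
python3 - <<'E'
from fit import *
p=np.load("p.npy");s=robot.observe();print(s["tool_pos"],s["ft_force"],s["qpos"].round(2) if hasattr(s["qpos"],'round') else s["qpos"],to(W(p,(195,0,250))),to(W(p,(195,0,163))))
robot.grab_frame("scene");print(robot.pinpoint("scene","lid_edge"))
im=robot.grab_frame("wrist");cv2.imwrite("pics/w6.png",im[:,:,::-1])
E
```

```text
time: 12.35
tool_pos: [600.0, -133.3, 253.8]
tcp_rot: [0.572, 3.086, -0.002]
ft_force: [-0.3, 0.7, 0.4]
opening: 0.1
grip_force: 0.0
time: 12.85
tool_pos: [687.9, -166.0, 253.1]
tcp_rot: [-0.569, -3.087, -0.001]
ft_force: [0.1, -0.6, 0.4]
opening: 0.3
grip_force: 0.0
[ 687.89796197 -166.02066482  253.11172705] [ 0.1486247  -0.56946928  0.38623089] [ 0.02  0.53  0.24  1.6  -0.14  1.03  1.5 ] [0.005, 0.002, 0.021] [0.004, 0.002, 0.601]
[{'centre': [359.2, 220.2], 'score': 0.8}, {'centre': [242.8, 207.5], 'score': 0.61}]
```

View pics/w6.png

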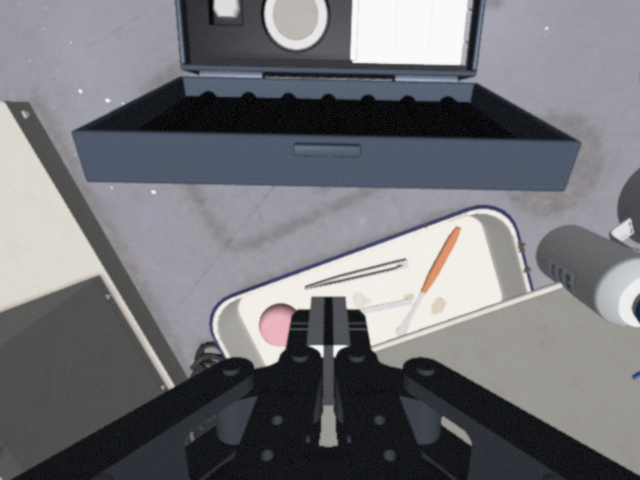

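```bash
python3 -m pendant '[{"xyz":[0,0,0.3],"rot":[0,0,0],"fingers":1},{"xyz":[0,0,0.57],"rot":[0,0,0],"fingers":1},{"xyz":[0,0,0.57],"rot":[0,0,0],"fingers":1},{"xyz":[0,0,0.57],"rot":[0,0,0],"fingers":1}]'
python3 -m pendant '[{"xyz":[0.1,0,0],"rot":[0,0,0],"fingers":1},{"xyz":[0.2,0,0],"rot":[0,0,0],"fingers":1},{"xyz":[0.28,0,0],"rot":[0,0,0],"fingers":1},{"xyz":[0.28,0,0],"rot":[0,0,0],"fingers":1}]'
python3 - <<'E'
from fit import *
robot.grab_frame("scene");print(robot.pinpoint("scene","lid_edge"));p=np.load("p.npy")
for a in(1.4,1.5,1.6,1.7,1.8):print(a,proj("scene",W(p,lidpt(174,0,28,a))).round(1))
E
```

```text
time: 13.5
tool_pos: [690.2, -166.9, 169.9]
tcp_rot: [0.569, 3.087, -0.0]
ft_force: [0.3, -0.4, 0.1]
opening: 0.2
grip_force: 0.0
time: 14.0
tool_pos: [649.4, -151.2, 169.1]
tcp_rot: [0.569, 3.089, 0.001]
ft_force: [0.1, -0.7, 0.3]
opening: 0.0
grip_force: 0.2
[{'centre': [352.6, 218.2], 'score': 0.92}]
1.4 [336.4 215. ]
1.5 [341.9 215.2]
1.6 [347.3 215.9]
1.7 [352.5 217. ]
1.8 [357.6 218.6]
```

```bash
python3 -m pendant '[{"xyz":[0.08,0,-0.02],"rot":[0,0,0],"fingers":1},{"xyz":[0.17,0,-0.03],"rot":[0,0,0],"fingers":1},{"xyz":[0.25,0,-0.04],"rot":[0,0,0],"fingers":1},{"xyz":[0.34,0,-0.05],"rot":[0,0,0],"fingers":1},{"xyz":[0.44,0,-0.04],"rot":[0,0,0],"fingers":1},{"xyz":[0.54,0,-0.033],"rot":[0,0,0],"fingers":1},{"xyz":[0.54,0,-0.033],"rot":[0,0,0],"fingers":1}]'
python3 - <<'E'
from fit import *
robot.grab_frame("scene");print(robot.pinpoint("scene","lid_edge"));p=np.load("p.npy")
for a in(1.,1.1,1.2,1.3,1.4):print(a,proj("scene",W(p,lidpt(174,0,28,a))).round(1))
print(to(W(p,(15.6,0,145))))
E
```

```text
time: 14.98
tool_pos: [571.4, -122.1, 172.4]
tcp_rot: [-0.568, -3.085, -0.0]
ft_force: [-0.4, 0.1, 0.3]
opening: -0.2
grip_force: 0.0
[{'centre': [327.1, 215.7], 'score': 0.57}]
1.0 [314.9 219.1]
1.1 [320.1 217.4]
1.2 [325.4 216.1]
1.3 [330.9 215.3]
1.4 [336.4 215. ]
[0.384, 0.027, 0.185]
```

```bash
python3 -m pendant '[{"xyz":[0.1,0.01,0.04],"rot":[0,0,0],"fingers":1},{"xyz":[0.2,0.02,0.09],"rot":[0,0,0],"fingers":1},{"xyz":[0.29,0.02,0.135],"rot":[0,0,0],"fingers":1},{"xyz":[0.376,0.02,0.186],"rot":[0,0,0],"fingers":1},{"xyz":[0.46,0.02,0.25],"rot":[0,0,0],"fingers":1},{"xyz":[0.533,0.02,0.315],"rot":[0,0,0],"fingers":1},{"xyz":[0.6,0.02,0.39],"rot":[0,0,0],"fingers":1},{"xyz":[0.66,0.02,0.47],"rot":[0,0,0],"fingers":1},{"xyz":[0.66,0.02,0.47],"rot":[0,0,0],"fingers":1}]'
python3 - <<'E'
from fit import *
robot.grab_frame("scene");print(robot.pinpoint("scene","lid_edge"));p=np.load("p.npy")
for a in(.3,.4,.5,.6):print(a,proj("scene",W(p,lidpt(174,0,28,a))).round(1))
print(to(W(p,(-43,0,65))))
E
```

```text
time: 16.2
tool_pos: [480.7, -84.4, 101.3]
tcp_rot: [-0.569, -3.085, 0.001]
ft_force: [-0.4, 0.5, -0.3]
opening: -0.2
grip_force: 0.0
[{'centre': [291.5, 237.7], 'score': 0.71}]
0.3 [287.8 241.2]
0.4 [290.4 237.2]
0.5 [293.5 233.4]
0.6 [297.  229.9]
[0.121, 0.012, 0.249]
```

```bash
python3 -m pendant '[{"xyz":[0.05,0.01,0.07],"rot":[0,0,0],"fingers":1},{"xyz":[0.09,0.01,0.15],"rot":[0,0,0],"fingers":1},{"xyz":[0.12,0.01,0.22],"rot":[0,0,0],"fingers":1},{"xyz":[0.12,0.01,0.27],"rot":[0,0,0],"fingers":1},{"xyz":[0.12,0.01,0.27],"rot":[0,0,0],"fingers":1}]'
python3 -m pendant '[{"xyz":[0,0,0.04],"rot":[0,0,0],"fingers":1},{"xyz":[0,0,0.06],"rot":[0,0,0],"fingers":1},{"xyz":[0,0,0.06],"rot":[0,0,0],"fingers":1}]'
python3 -m pendant '[{"xyz":[0,0,0.02],"rot":[0,0,0],"fingers":1},{"xyz":[0,0,0.02],"rot":[0,0,0],"fingers":1}]'
```

```text
time: 16.92
tool_pos: [466.1, -76.9, 61.3]
tcp_rot: [-0.57, -3.088, 0.0]
ft_force: [-0.0, -0.8, 0.7]
opening: 0.2
grip_force: 0.0
time: 17.3
tool_pos: [467.1, -77.0, 53.1]
tcp_rot: [0.57, 3.089, 0.0]
ft_force: [0.6, 0.2, 0.0]
opening: -0.3
grip_force: 0.0
time: 17.55
tool_pos: [467.1, -76.9, 50.1]
tcp_rot: [0.57, 3.089, -0.0]
ft_force: [0.6, 1.5, 0.5]
opening: 0.3
grip_force: 0.3
```

```bash
python3 -m pendant '[{"xyz":[0,0,0.014],"rot":[0,0,0],"fingers":1},{"xyz":[0,0,0.014],"rot":[0,0,0],"fingers":1}]'
python3 -m pendant '[{"xyz":[0,0,0.014],"rot":[0,0,0],"fingers":1},{"xyz":[0,0,0.014],"rot":[0,0,0],"fingers":1}]'
python3 - <<'E'
from fit import *
robot.grab_frame("scene");print(robot.pinpoint("scene","lid_edge"));p=np.load("p.npy")
for a in(0,.1,.2):print(a,proj("scene",W(p,lidpt(174,0,28,a))).round(1))
print(robot.observe()["ft_force"],robot.observe()["tool_pos"])
E
```

```text
time: 17.8
tool_pos: [466.7, -76.7, 47.9]
tcp_rot: [-0.57, -3.089, -0.0]
ft_force: [-1.0, 1.0, 2.3]
opening: -0.3
grip_force: 1.0
time: 18.05
tool_pos: [466.8, -76.8, 46.4]
tcp_rot: [-0.57, -3.089, -0.0]
ft_force: [-1.3, 0.6, 8.7]
opening: -0.0
grip_force: 4.6
[{'centre': [284.0, 256.2], 'score': 0.63}]
0 [283.2 254. ]
0.1 [284.2 249.7]
0.2 [285.7 245.4]
[-1.36513591 -0.16526209  9.41662588] [466.81434587 -76.87579195  46.36727654]
```

```bash
python3 -m pendant '[{"xyz":[0,0,0.01],"rot":[0,0,0],"fingers":1},{"xyz":[0,0,0.01],"rot":[0,0,0],"fingers":1}]'
python3 -m pendant '[{"xyz":[0,0,0.008],"rot":[0,0,0],"fingers":1},{"xyz":[0,0,0.008],"rot":[0,0,0],"fingers":1}]'
```

```text
time: 18.4
tool_pos: [466.8, -76.8, 46.1]
tcp_rot: [0.57, 3.089, 0.001]
ft_force: [-3.1, 0.6, 24.3]
opening: 0.2
grip_force: 12.0
time: 18.65
tool_pos: [466.9, -76.8, 45.9]
tcp_rot: [0.571, 3.089, 0.002]
ft_force: [-6.7, 2.1, 35.4]
opening: 0.0
grip_force: 18.0
```

```bash
python3 -m pendant '[{"xyz":[0,0,-0.3],"rot":[0,0,0],"fingers":1},{"xyz":[-0.2,0,-0.8],"rot":[0,0,0],"fingers":1},{"xyz":[-0.3,0,-0.8],"rot":[0,0,0],"fingers":1},{"xyz":[-0.3,0,-0.8],"rot":[0,0,0],"fingers":1},{"xyz":[-0.3,0,-0.8],"rot":[0,0,0],"fingers":1}]'
cat > chk.py <<'E'
from fit import *
p=np.load("p.npy")
def orange(im):
    h=cv2.cvtColor(im,cv2.COLOR_RGB2HSV);m=cv2.inRange(h,(8,150,90),(22,255,255))
    n,_,st,ce=cv2.connectedComponentsWithStats(m);i=1+np.argmax(st[1:,4]);return st[i].tolist()
def case(KT,px,z):
    o,d=rayT(KT,px);w=o+d*(z-o[2])/d[2]-[p[0],p[1],0];k,s=np.cos(p[2]),np.sin(p[2]);return np.round([k*w[0]+s*w[1],-s*w[0]+k*w[1]],1)
KT=wristT();im=robot.grab_frame("wrist");cv2.imwrite("pics/w7.png",im[:,:,::-1])
st=orange(im);print("now",st,"front edge",case(KT,(st[0]+st[2]/2,st[1]),58),"back",case(KT,(st[0]+st[2]/2,st[1]+st[3]),58))
d=np.load("w1.npz");K1=(d["K"],d["T"]);st=orange(cv2.imread("pics/w1.png")[:,:,::-1]);print("w1",st,case(K1,(st[0]+st[2]/2,st[1]),58),case(K1,(st[0]+st[2]/2,st[1]+st[3]),58))
for n in("lid_edge","lid_hinge"):print(n,[(np.round(x["centre"],1).tolist(),round(x["score"],2)) for x in robot.pinpoint("wrist",n)[:2]])
for a in(0,.05,.1):print(a,projT(KT,W(p,lidpt(174,0,28,a))).round(1),proj("scene",W(p,lidpt(174,0,28,a))).round(1),proj("side",W(p,lidpt(174,0,28,a))).round(1))
for c in("scene","side"):
    i2=robot.grab_frame(c);print(c,orange(i2),[(np.round(x["centre"],1).tolist(),round(x["score"],2)) for x in robot.pinpoint(c,"lid_edge")[:2]])
    i0=cv2.imread(f"pics/{c}0.png")[:,:,::-1];print(" before",orange(i0))
    for n in("vial_black","vial_white","timer","marker","beaker","powder_jar"):
        print(n,[(np.round(x["centre"]).tolist(),round(x["score"],2)) for x in robot.pinpoint(c,n)[:1]])
E
python3 chk.py
```

```text
time: 19.27
tool_pos: [506.6, -92.4, 161.7]
tcp_rot: [-0.569, -3.086, 0.0]
ft_force: [-0.5, 0.2, -1.2]
opening: -0.2
grip_force: 0.0
now [302, 89, 52, 10, 424] front edge [-92.   -0.8] back [-85.8  -0.7]
w1 [94, 129, 53, 13, 412] [-97.    0.2] [-84.1  -1.7]
lid_edge []
lid_hinge []
0 [329.1  99.1] [283.2 254. ] [336.7 268.9]
0.05 [329.1 101.5] [283.6 251.9] [336.8 266.4]
0.1 [329.1 104.9] [284.2 249.7] [337.  263.8]
scene [280, 254, 3, 8, 17] [([283.6, 253.9], 0.64), ([240.9, 219.2], 0.46)]
 before [280, 254, 3, 8, 18]
vial_black [([245.0, 209.0], 0.53)]
vial_white [([243.0, 217.0], 0.86)]
timer [([318.0, 349.0], 0.57)]
marker []
beaker [([325.0, 224.0], 0.68)]
powder_jar [([349.0, 373.0], 0.9)]
side [330, 271, 13, 13, 138] [([337.7, 266.8], 0.7)]Traceback (most recent call last):
  File "chk.py", line 15, in <module>
    i0=cv2.imread(f"pics/{c}0.png")[:,:,::-1];print(" before",orange(i0))
                                                              ~~~~~~^^^^
  File "chk.py", line 5, in orange
    n,_,st,ce=cv2.connectedComponentsWithStats(m);i=1+np.argmax(st[1:,4]);return st[i].tolist()
                                                      ~~~~~~~~~^^^^^^^^^^
    return _wrapfunc(a, 'argmax', axis=axis, out=out, **kwds)
    return bound(*args, **kwds)
ValueError: attempt to get argmax of an empty sequence
```

```bash
python3 - <<'E'
from h import *
print(robot.observe()["time"],robot.close_job())
E
```

```text
the job is handed in; nothing more can be done
19.925 None
```

I pushed the flap flat over the tiles, swung the lid shut and pressed it to a hard stop (about 35 N). In the camera images the lid reads shut and the orange catch is back in its home position. The job was handed in at 19.9 s; I did not check every item around the case after the move.

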